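# Fit the rolling mill's T-handle and set its dial

## Robot

A 6-joint arm with a two-finger parallel gripper is mounted at the origin on the work surface. World frame = base frame: x ahead of the robot, y to its left, z up, the work surface at z = 0. Lengths are in m, angles in rad, forces in N, time in s.
With the tool pointing down it reaches from about 0.35 to 0.975 m from the base axis. Payload 4.9 kg.
Tool frame: the origin (TCP) lies midway between the tips of the shut fingers; the grasp point (between the pads) lies ctrl.grip_depth behind it (ctrl.grip_depth is the distance from the TCP to the grasp point, in m); z points along the fingers, y is the line along which they close (so a half turn about z gives the same grasp; the last joint's range is limited). The gripper opens to 85 mm and grips with 20 to 120 N. Pads are 22 mm wide; open, the fingers measure 114 mm over their backs; the gripper's body (76 mm by 85 mm) begins 54 mm behind the grasp point. The pads swing forward as they close: fully open they stand 13 mm farther back than shut.
Start: joints at [-1.257, 0.053, 1.613, -0, 1.476, -0.119], TCP at [0.262, -0.567, 0.231] pointing down, gripper open.
Joint ranges: [-3.01, 3.01], [-1.01, 2.22], [0.06, 2.58], [-1.02, 4.17], [0.09, 2.62], [-3.14, 3.14]. Speed limits (rad/s): [2.57, 2.57, 3.14, 3.14, 3.14, 3.14].

## Interface

Orientations are given as a rotation vector (axis times angle).
In Python, from station import ctrl, get_image, camera_model gives the robot as it stands. The module is installed in compiled form; this text tells all that it offers.
- The arm moves only by the shell command python3 -m crank 'ROWS' [FORCE]. ROWS is JSON, a list of rows, each a list of 7 numbers: the shift along the tool's x, y, z in mm, then the turn, a rotation vector about the tool's x, y, z in rad, then the opening, from -1 (shut) to 1 (fully open). A call has exactly 10 rows; each row shifts and turns the commanded pose from where the row before left it, along the tool's axes as they then stand; what a row does not reach is not made up. A row lasts 1/12 s, in which the tool goes at most 41.7 mm and 7.16 degrees, less where a joint would pass 70% of its speed; a pose out of reach is approached as far as the arm can. A call with a gripper value outside its range is refused whole. The fingers move at their own pace and stop on an object; FORCE is the grip in N (left out, the last holds). Time passes only in rows, so rows that do not move let the fingers close, or fill a call up. It gives the time, the measured TCP pose, the force, the opening and the grip force at its end, in the units of the state.
- ctrl.get_obs(): the state, without advancing time (a new reading comes with each control period).
- get_image(name): name is "side" or "top" or "wrist"; returns the picture (400x640x3 uint8, red, green, blue); there is no depth.
- camera_model(name): a dict with "vertical_fov" (degrees; the focal length in pixels is half the picture's height over the tangent of half this angle, whatever the lens; pixels are square), "cx", "cy" (the principal point, pixels), "R" (3x3) and "t" (3): a world point X has camera coordinates R X + t; the wrist camera has in their place "hand_eye" (4x4, takes a point from camera to tool coordinates, whose origin is the TCP and whose axes are the flange's). Camera axes: x right, y down, z forward; pixel columns grow to the right and rows downward; lengths in m; the calibration is good to about 2 mm. A picture is of the moment at which its call begins: read the wrist's pose just before it. camera_model takes no time and is no camera call.
- ctrl.finish_job(): hands the job in; it is judged then, once.
The state is a dict: "t": time; "q": joint angles; "dq": joint speeds; "effort": joint torques, N m; "tool_pos": TCP position; "tool_rot": TCP orientation; "contact_force": force on the tool from outside, world axes, zero at the start; "wrist_torque": the same for the moment, N m; "opening": finger opening in m; "grip_force": force on a finger pad.
Only numpy, scipy, OpenCV 4.12 (cv2) and the standard library are available. Lean on these libraries where they do the work, as an engineer would, in place of code of your own. Each camera call takes 0.05 s, during which the arm holds its last target. There are 200 camera calls.

## Task

Take the steel T-handle with the red bar ends out of the wooden rack and press its square socket onto the square drive on top of the green rolling mill until the drive's spring ball clicks into the socket and the socket sits right down on the dial; press firmly, but feel for the end and do not ram it. Then turn the handle clockwise until the red line on the dial meets the yellow pointer, and let go, leaving the handle fully on and everything else on the bench where it was.

Things in the scene. Friction and masses are not known exactly. Their poses are not given: they have to be found in the camera images.
- key: the mill's T-handle, bare steel with red bar ends and a brass band; 68 mm tall, 0.32 kg, upright with its socket down in one of the rack's wells, its bar nearly square to the row. Origin: centre of the socket's mouth (lowest face); z up the shank, x along the bar. Round socket 34 mm across, 0 to 33 mm above the origin, shank 12 mm thick from 33 to 54 mm, then the bar
- key_bar (a point): middle of the T-handle's bar, 61 mm above the socket's mouth. Bar 90 mm long (x), 14 mm wide (y) and 14 mm high, flat sides; take it across its middle from above
- key_bore (a point): centre of the mouth of the T-handle's bore: a 19 mm square, 30 mm deep, sides parallel to the bar's x and y. Each side has a dimple for the ball 20 mm above the mouth, so any of the four quarter-turn positions fits
- mill: green rolling mill, fixed; 150 mm wide (y), 110 mm deep, origin on the bench under its centre. Its upright gap screw, exactly above the origin, ends in an aluminium dial 60 mm across with a square steel drive in its middle. A yellow pointer stands beside the dial on the mill's +x side, a crank sticks out on the +y side. The screw's bearings bear at most 30 N of push from the handle
- dial_low (a point): fixed point on the screw's axis, 158 mm above the mill's origin: the dial's face at its lowest. The screw stands higher by 0 to 20 mm, as the roll gap was left; this is not measured and must be felt. The socket must come to rest on the dial's face. The drive is 18 mm square and its top is 28 mm above the face, the last 3 mm tapering to 13 mm
- screw (a joint): turn of gap screw, dial and square drive, rad, anticlockwise from above positive; 0 when the dial's red line meets the yellow pointer, starts at 0.6 to 1.2. The red line runs over a corner of the square: at 0 the square's sides lie at 45 degrees to the mill's x axis. Turns against about 0.1 N m of friction, stays where left; the socket has about 3 degrees of play on it
- ball (a joint): how far the spring ball in one side of the drive is pressed in, m: 0 out, 0.0012 to 0.0018 under the socket's wall. The ball (centre 20 mm above the dial's face) meets the socket's mouth about 23 mm before home, resists with about 5 N, stays pressed in as the socket slides on, and springs out (the click) in the last 3 mm before the socket rests on the dial
- rack: the dark wooden rack, fixed, 74 x 250 x 24 mm, with three round wells 37 mm wide and 12 mm deep in a row along its y, 82 mm apart; origin under its centre. What stands in a well has its foot 12 mm above the bench
- vise_key: a similar T-handle with a blue bar and a dark socket whose 13 mm bore does not fit the mill; stands in another well; leave it. Origin, posture and sizes as for the steel one
- punch: steel doming punch with a ball head, 74 mm tall, in another well; origin at its foot; leave it
- board: soldering board, fixed, 170 x 170 x 20 mm, origin under its centre
- leaf_spray: silver leaf spray on the soldering board, 100 mm long, 7 mm thick; leave it
- third_hand: clamp stand on a round iron foot 68 mm wide, 97 mm tall; origin under the foot; leave it
- scrap_lid: white jar lid with scraps of brass, 76 mm wide, 13 mm tall; origin under its centre; leave it
- tweezers: dark steel tweezers, 150 mm long along x, 8 mm high; leave them
- hammer: hammer lying along its x; leave it
- pliers: blue-handled pliers, 150 mm long along x, 14 mm high; leave them
Mind the look-alikes: they are no part of the job. Leave any pink look-alike of the key alone.

How it is judged:
By the outcome, as a careful person would: the job done as asked, in the order asked, and still so for the second after the job is handed in, with the robot touching nothing.
It also fails if it takes over 61 s, if anything falls off the work surface, if the arm or the gripper's body presses on something with over 40 N, if the wrist force passes 120 N, or if a joint passes its speed limit or range.

## Working session

There is one attempt and no reset: what is moved stays moved. The work goes in short steps, Python scripts to look and compute and a shell command to move; the robot and the scene stay as the last step left them, time stands still between calls to the robot, and variables do not carry over. Pictures are saved under pics/ and viewed, at most 12 in all, crops included, and the job is handed in when it is done.

```bash
mkdir -p pics; python3 - <<'E'
from station import ctrl,get_image,camera_model
import cv2,numpy as np
print(ctrl.get_obs(), ctrl.grip_depth)
for n in("top","side","wrist"):
    im=get_image(n); cv2.imwrite(f"pics/{n}0.png",im[:,:,::-1]); print(n,camera_model(n))
E
```

```text
{'t': 0.0, 'q': array([-1.25703101e+00,  5.33746865e-02,  1.61428167e+00, -2.53257765e-05,
        1.47599451e+00, -1.19022063e-01]), 'dq': array([ 0.00239321,  0.000493  , -0.00013428,  0.00108145,  0.00015678,
       -0.00118657]), 'effort': array([-6.23212018e-04, -3.93681121e+01, -3.70177746e+01, -9.25045470e-05,
        7.14503549e-03, -1.14502635e-05]), 'tool_pos': array([ 0.26191633, -0.56679249,  0.23005933]), 'tool_rot': array([-3.06632563e+00, -6.74092078e-01,  3.53490032e-04]), 'contact_force': array([ 0.9283401 , -0.35938448,  1.3711447 ]), 'wrist_torque': array([-0.02371969, -0.00262687, -0.07077656]), 'grip_force': 0.0, 'opening': 0.08533629944979944} 0.0187
top {'vertical_fov': 52.85788673590044, 'cx': 323.9445893390277, 'cy': 198.8075883346098, 'R': array([[ 0.00695156, -0.99981807, -0.01776256],
       [-0.99649101, -0.00544458, -0.08352254],
       [ 0.08341064,  0.01828084, -0.99634757]]), 't': array([0.01379755, 0.58101782, 1.30996137])}
side {'vertical_fov': 56.611068392068695, 'cx': 314.7455523376079, 'cy': 199.64949424866882, 'R': array([[-0.66181618, -0.74953538,  0.01400169],
       [-0.4778196 ,  0.40736073, -0.77829664],
       [ 0.57765714, -0.5217796 , -0.62774062]]), 't': array([0.38068894, 0.37216575, 1.16330154])}
wrist {'vertical_fov': 66.07371639986013, 'cx': 315.9226069873711, 'cy': 197.41531127008514, 'hand_eye': array([[ 1.15267219e-03, -9.46011284e-01, -3.24131644e-01,
         8.35851983e-02],
       [ 9.99999310e-01,  1.01652086e-03,  5.89362985e-04,
        -3.53683525e-04],
       [-2.28057456e-04, -3.24132099e-01,  9.46011802e-01,
        -1.42994842e-01],
       [ 0.00000000e+00,  0.00000000e+00,  0.00000000e+00,
         1.00000000e+00]])}
```

View pics/top0.png

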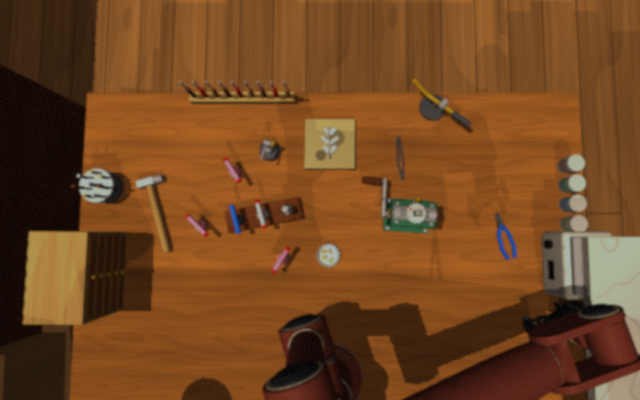

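View pics/side0.png

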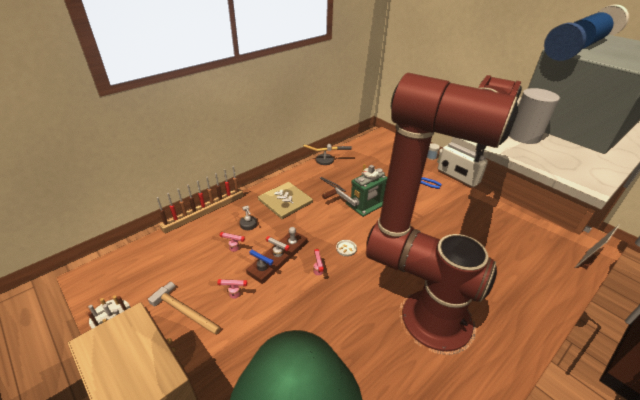

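The top view shows the rack at about (264,215). It holds a blue T-handle at (235,218), a steel one with red ends at (262,213) and the punch at (289,210).

Things that could be taken for the key:
- steel with red ends, (262,213): my choice
- blue, (235,218)
- pink look-alikes, (232,170), (197,225) and (282,259)

The mill is at (411,214).

```bash
cat > h.py <<'E'
import numpy as np,cv2
from station import ctrl,get_image,camera_model
from scipy.spatial.transform import Rotation as Ro
def cam(n,obs=None):
    m=camera_model(n); f=200/np.tan(np.radians(m['vertical_fov']/2))
    if n=='wrist':
        o=obs or ctrl.get_obs(); H=m['hand_eye']; Rt=Ro.from_rotvec(o['tool_rot']).as_matrix()
        Rc=Rt@H[:3,:3]; C=Rt@H[:3,3]+o['tool_pos']
    else: Rc=m['R'].T; C=-Rc@m['t']
    return f,m['cx'],m['cy'],Rc,C
def ray(c,px,z):
    f,cx,cy,Rc,C=c; d=Rc@np.array([(px[0]-cx)/f,(px[1]-cy)/f,1]); return C+d*(z-C[2])/d[2]
def proj(c,X):
    f,cx,cy,Rc,C=c; p=Rc.T@(np.array(X)-C); return p[:2]/p[2]*f+[cx,cy]
def togo(X,yaw_line=None):
    """shift in tool axes mm from present tool to world X; obs"""
    o=ctrl.get_obs(); Rt=Ro.from_rotvec(o['tool_rot']).as_matrix()
    return Rt.T@(np.array(X)-o['tool_pos'])*1000
E
python3 - <<'E'
from h import *
im=cv2.imread('pics/top0.png')
a=cv2.resize(im[190:240,215:315],(800,400),interpolation=cv2.INTER_CUBIC)
b=cv2.resize(im[170:245,360:460],(267*1,200),interpolation=cv2.INTER_CUBIC)
b=cv2.resize(im[192:242,365:465],(400,200),interpolation=cv2.INTER_CUBIC)
c=np.zeros((600,800,3),np.uint8);c[:400]=a;c[400:,:400]=b
cv2.imwrite('pics/crop0.png',c)
c=cam('top')
for n,p,z in [('keybar',(262,213),.073),('blue',(235,218),.073),('punch',(289,210),.08),('dial',(417,213),.168),('p1',(282,259),.05),('p2',(232,170),.05),('lid',(328,255),.01),('hammer',(160,215),.02)]: print(n,ray(c,p,z).round(3))
E
```

```text
keybar [0.53  0.214 0.073]
blue [0.514 0.3   0.073]
punch [0.54  0.127 0.08 ]
dial [ 0.529 -0.259  0.168]
p1 [0.384 0.151 0.05 ]
p2 [0.672 0.32  0.05 ]
lid [0.395 0.003 0.01 ]
hammer [0.524 0.565 0.02 ]
```

View pics/crop0.png

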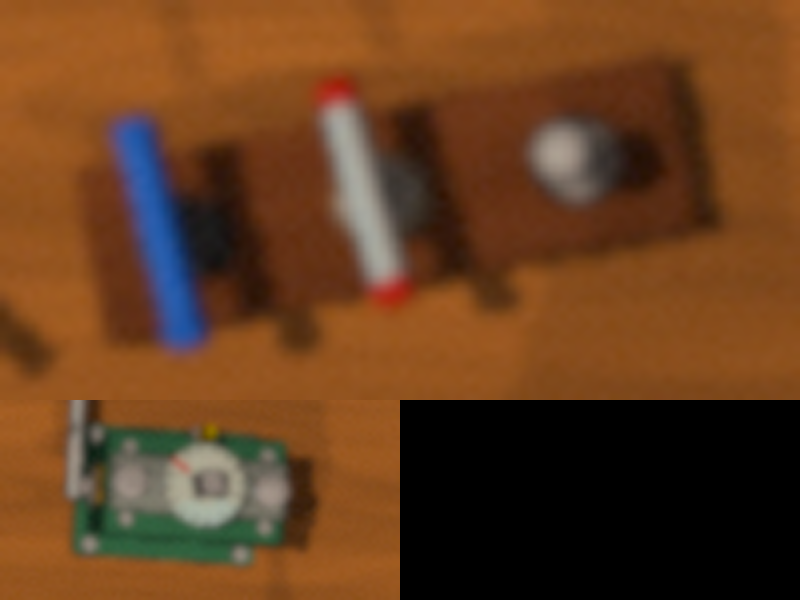

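The crop confirms the choice: the steel handle with red ends and a light socket, in the middle well, between the blue-bar key and the punch. The dial's red line is up-left of the square. I'll fly past the mill first for a close look.

```bash
python3 - <<'E'
from h import *
c=cam('top')
a=ray(c,(256.9,201),.073);b=ray(c,(263.8,226.5),.073);print(a,b,(a+b)/2,'bar yaw',np.arctan2(*(a-b)[1::-1]),np.linalg.norm(a-b))
o=ctrl.get_obs();R=Ro.from_rotvec(o['tool_rot']).as_matrix();print(R.round(3),'toolx yaw',np.arctan2(R[1,0],R[0,0]))
print(togo([.53,-.258,.31]))
E
```

```text
[0.56863445 0.2312464  0.073     ] [0.48729607 0.20749629 0.073     ] [0.52796526 0.21937134 0.073     ] bar yaw 0.2840934186116205 0.08473487391635949
[[ 0.908  0.419 -0.   ]
 [ 0.419 -0.908  0.002]
 [ 0.    -0.002 -1.   ]] toolx yaw 0.43278571279910305
[ 372.88984627 -168.14535918  -79.33753481]
```

```bash
python3 -m crank '[[0,0,-30,0,0,0,1],[36,-16,-6,0,0,0,1],[36,-16,-6,0,0,0,1],[36,-16,-6,0,0,0,1],[36,-16,-6,0,0,0,1],[36,-16,-6,0,0,0,1],[36,-16,-6,0,0,0,1],[36,-16,-6,0,0,0,1],[36,-16,-6,0,0,0,1],[36,-16,-6,0,0,0,1]]'
python3 -m crank '[[30,-16,0,0,0,0,1],[0,0,0,0,0,0,1],[0,0,0,0,0,0,1],[0,0,0,0,0,0,1],[0,0,0,0,0,0,1],[0,0,0,0,0,0,1],[0,0,0,0,0,0,1],[0,0,0,0,0,0,1],[0,0,0,0,0,0,1],[0,0,0,0,0,0,1]]'
python3 - <<'E'
from h import *
o=ctrl.get_obs();im=get_image('wrist')[:,:,::-1]
import pickle;pickle.dump(o,open('o1.pkl','wb'))
cv2.imwrite('pics/w1.png',im)
E
```

```text
t: 0.98
tool_pos: [0.4967, -0.2989, 0.3153]
tool_rot: [-3.068, -0.674, 0.0]
contact_force: [1.3, -0.0, 0.4]
opening: 0.0852
grip_force: 0.0
t: 1.82
tool_pos: [0.5162, -0.274, 0.3153]
tool_rot: [-3.068, -0.674, -0.0]
contact_force: [0.9, 0.1, 0.3]
opening: 0.0852
grip_force: 0.0
```

View pics/w1.png

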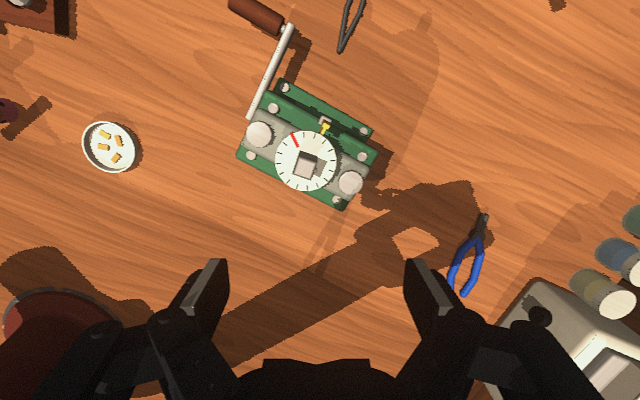

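Wrist view: dial centre near (306,161), red line near (294,139), yellow pointer at (325,127), square drive near (307,164).

```bash
python3 - <<'E'
from h import *
import pickle
o=pickle.load(open('o1.pkl','rb'));c=cam('wrist',o);im=cv2.imread('pics/w1.png')
hsv=cv2.cvtColor(im,cv2.COLOR_BGR2HSV)
roi=np.zeros(im.shape[:2],np.uint8);cv2.circle(roi,(306,161),50,255,-1)
w=cv2.inRange(hsv,(0,0,190),(180,60,255))&roi
cs=cv2.findContours(w,cv2.RETR_EXTERNAL,cv2.CHAIN_APPROX_NONE)[0]
k=max(cs,key=cv2.contourArea);hull=cv2.convexHull(k);e=cv2.fitEllipse(hull);print('dial',e,cv2.boundingRect(k))
r=(cv2.inRange(hsv,(0,120,80),(7,255,255))|cv2.inRange(hsv,(174,120,80),(180,255,255)))&roi
r[:, :][cv2.circle(np.zeros_like(r),(306,161),31,255,-1)==0]=0
y=cv2.inRange(hsv,(24,130,120),(34,255,255))&roi
pr=np.argwhere(r)[:,::-1];py=np.argwhere(y)[:,::-1];print(len(pr),pr.mean(0),len(py),py.mean(0),py.min(0),py.max(0))
for z in(.158,.168,.178):
    C=ray(c,e[0],z);rm=ray(c,pr.mean(0),z);ym=ray(c,py.mean(0),z)
    an=lambda v:np.arctan2(v[1],v[0])
    print(z,C,'red',an(rm-C),'yel',an(ym-C),'diam',2*np.linalg.norm(ray(c,(e[0][0]+e[1][1]/2,e[0][1]),z)-C))
    a,b=ray(c,(259,133),z),ray(c,(350,182),z);print('  knobs yaw',an(a-b)-np.pi/2,(a+b)/2)
cv2.imwrite('pics/c1.png',cv2.resize(im[105:215,230:390],(800,550),interpolation=cv2.INTER_CUBIC))
E
```

```text
dial ((304.33197021484375, 160.12582397460938), (59.01089859008789, 64.58226776123047), 107.74060821533203) (272, 131, 65, 60)
45 [294.55555556 140.15555556] 58 [324.51724138 127.70689655] [320 123] [329 134]
0.158 [ 0.52920467 -0.25505198  0.158     ] red 0.872800250837969 yel -0.1257880166934714 diam 0.06400247266406468
  knobs yaw -0.06843376476059237 [ 0.53158688 -0.25545666  0.158     ]
0.168 [ 0.53129337 -0.25450503  0.168     ] red 0.8728002508379672 yel -0.12578801669347198 diam 0.06187120115114568
  knobs yaw -0.06843376476059193 [ 0.53359625 -0.25489624  0.168     ]
0.178 [ 0.53338206 -0.25395808  0.178     ] red 0.8728002508379662 yel -0.12578801669347142 diam 0.05973992963822678
  knobs yaw -0.0684337647605926 [ 0.53560561 -0.25433581  0.178     ]
```

View pics/c1.png

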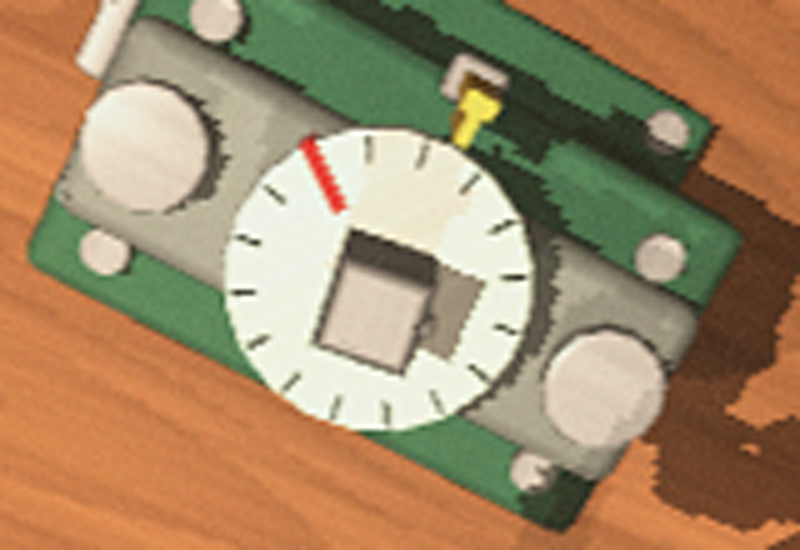

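```bash
python3 -m crank '[[-25,0,20,0,0,0,1],[-25,0,20,0,0,0,1],[-20,5,20,0,0,0,1],[0,0,0,0,0,0,1],[0,0,0,0,0,0,1],[0,0,0,0,0,0,1],[0,0,0,0,0,0,1],[0,0,0,0,0,0,1],[0,0,0,0,0,0,1],[0,0,0,0,0,0,1]]'
python3 - <<'E'
from h import *
import pickle
o=ctrl.get_obs();im=get_image('wrist')[:,:,::-1].copy()
pickle.dump(o,open('o2.pkl','wb'));cv2.imwrite('pics/w2.png',im)
c=cam('wrist',o);p=proj(c,(.530,-.256,.168));print(p)
u,v=p.round().astype(int);u0,v0=max(u-80,0),max(v-55,0);print(u0,v0)
cv2.imwrite('pics/c2.png',cv2.resize(im[v0:v0+110,u0:u0+160],(800,550),interpolation=cv2.INTER_CUBIC))
E
```

```text
t: 2.7
tool_pos: [0.4556, -0.3074, 0.2561]
tool_rot: [3.067, 0.676, 0.001]
contact_force: [0.6, 0.5, 0.1]
opening: 0.0852
grip_force: 0.0
[294.40644481  83.74464153]
214 29
```

View pics/c2.png

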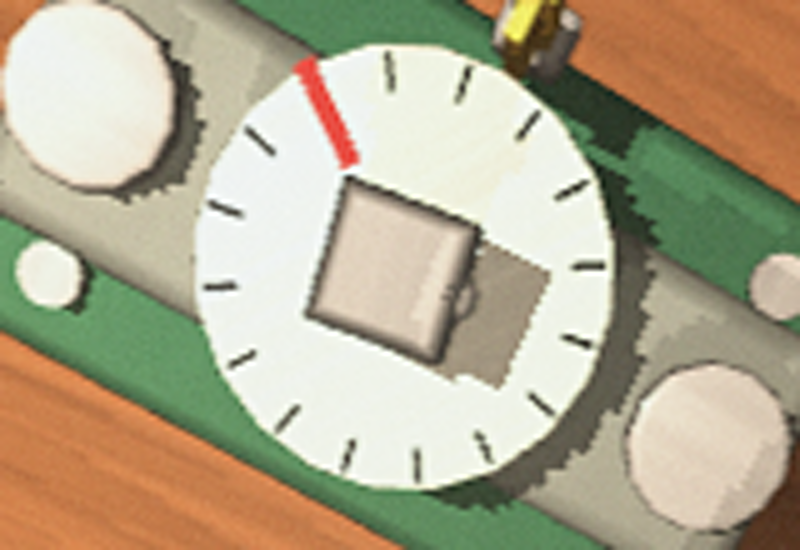

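Close view: dial centre at crop (404,267), i.e. px (294.9,82.4). The red line runs (307,65)→(352,162), over the square's corner at (347,180). The pointer tip is near (512,68).

```bash
python3 - <<'E'
from h import *
import pickle
c1=cam('wrist',pickle.load(open('o1.pkl','rb')));c2=cam('wrist',pickle.load(open('o2.pkl','rb')))
P=lambda x,y:(214+x/5,29+y/5)
an=lambda v:np.degrees(np.arctan2(v[1],v[0]))
for z in(.158,.168,.178):
    C=ray(c2,P(404.5,267),z);print(z,C,ray(c1,(305.8,160.8),z),ray(cam('top'),(417,213),z))
    ro,ri=ray(c2,P(307,65),z),ray(c2,P(352,162),z)
    d=[np.linalg.norm(ray(c2,P(196,267),z)-ray(c2,P(613,267),z)),np.linalg.norm(ray(c2,P(404.5,45),z)-ray(c2,P(404.5,489),z))]
    print('red',an(ro-C),an(ro-ri),an(ri-C),'ptr tip',an(ray(c2,P(510,66),z)-C),'base',an(ray(c2,P(540,10),z)-C),'diam',d)
    k=[ray(c2,P(*p),z+.026) for p in[(347,180),(480,230),(438,360),(308,315)]]
    print('sq ctr',np.mean(k,0),[an(k[(i+1)%4]-k[i]) for i in range(4)],[np.linalg.norm(k[(i+1)%4]-k[i]) for i in range(4)])
o=ctrl.get_obs();X=[.528,.219,.17];X2=[.528,.219,.054]
print(togo(X))
E
```

```text
0.158 [ 0.53095261 -0.25527027  0.158     ] [ 0.52919723 -0.2566506   0.158     ] [ 0.52905999 -0.26101481  0.158     ]
red 51.15085137916174 50.18353960666429 51.99689518384661 ptr tip -5.299694556017823 base -5.407416296252143 diam [np.float64(0.06125245710445753), np.float64(0.061247911194014196)]
sq ctr [ 0.52976503 -0.25598649  0.184     ] [np.float64(-84.4023050239236), np.float64(-174.56064086506387), np.float64(96.53710448438996), np.float64(5.733106810112258)] [np.float64(0.018117621163128664), np.float64(0.017124864879453673), np.float64(0.01803154934704396), np.float64(0.017420476373117808)]
0.168 [ 0.53096042 -0.25595926  0.168     ] [ 0.53128618 -0.2560504   0.168     ] [ 0.52856296 -0.25889076  0.168     ]
red 51.150851379161686 50.183539606664084 51.99689518384668 ptr tip -5.299694556017833 base -5.4074162962521655 diam [np.float64(0.05871180919684574), np.float64(0.0587074518430482)]
sq ctr [ 0.529829   -0.25672546  0.194     ] [np.float64(-84.40230502392357), np.float64(-174.56064086506396), np.float64(96.53710448438957), np.float64(5.733106810112306)] [np.float64(0.01727529335206934), np.float64(0.016328692478081726), np.float64(0.017193223202858175), np.float64(0.016610560347230133)]
0.178 [ 0.53096823 -0.25664825  0.178     ] [ 0.53337513 -0.2554502   0.178     ] [ 0.52806594 -0.25676671  0.178     ]
red 51.15085137916181 50.18353960666433 51.99689518384669 ptr tip -5.299694556017867 base -5.407416296252118 diam [np.float64(0.05617116128923395), np.float64(0.05616699249208212)]
sq ctr [ 0.52989296 -0.25746443  0.204     ] [np.float64(-84.40230502392353), np.float64(-174.5606408650638), np.float64(96.53710448438954), np.float64(5.733106810112361)] [np.float64(0.016432965541009988), np.float64(0.015532520076709673), np.float64(0.01635489705867243), np.float64(0.015800644321342455)]
[ 286.96340298 -447.26226697   85.59043823]
```

```bash
python3 -m crank '[[22,-34,0,0,0,0,1],[22,-34,0,0,0,0,1],[22,-34,0,0,0,0,1],[22,-34,0,0,0,0,1],[22,-34,0,0,0,0,1],[22,-34,0,0,0,0,1],[22,-34,0,0,0,0,1],[22,-34,0,0,0,0,1],[22,-34,0,0,0,0,1],[22,-34,0,0,0,0,1]]'
python3 -m crank '[[22,-34,20,0,0,0,1],[22,-34,20,0,0,0,1],[22,-34,20,0,0,0,1],[0,0,15,0,0,0.1,1],[0,0,0,0,0,0.05,1],[0,0,0,0,0,0,1],[0,0,0,0,0,0,1],[0,0,0,0,0,0,1],[0,0,0,0,0,0,1],[0,0,0,0,0,0,1]]'
python3 - <<'E'
from h import *
import pickle
o=ctrl.get_obs();im=get_image('wrist')[:,:,::-1].copy()
pickle.dump(o,open('o3.pkl','wb'));cv2.imwrite('pics/w3.png',im)
E
```

```text
t: 3.58
tool_pos: [0.512, 0.0956, 0.2557]
tool_rot: [3.068, 0.675, 0.002]
contact_force: [1.1, 0.9, 0.3]
opening: 0.0854
grip_force: 0.0
t: 4.42
tool_pos: [0.5284, 0.204, 0.1859]
tool_rot: [-3.11, -0.442, -0.003]
contact_force: [0.5, -0.0, 0.7]
opening: 0.0855
grip_force: 0.0
```

View pics/w3.png

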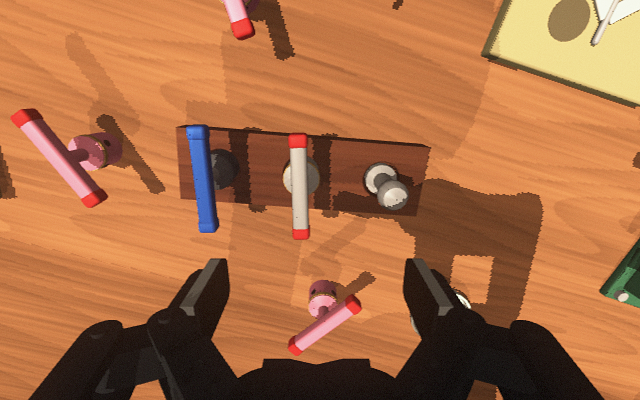

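Wrist view: the steel bar runs from (298.5,135) to (301,239), nearly upright in the image. Blue is at left (202,180), the punch at right (388,185), and the pink ones stand clear.

```bash
python3 - <<'E'
from h import *
import pickle
o=pickle.load(open('o3.pkl','rb'));c=cam('wrist',o);im=cv2.imread('pics/w3.png')
hsv=cv2.cvtColor(im,cv2.COLOR_BGR2HSV)
r=cv2.inRange(hsv,(0,190,90),(6,255,255))|cv2.inRange(hsv,(174,190,90),(180,255,255))
n,l,s,ce=cv2.connectedComponentsWithStats(r)
ends=[]
for i in range(1,n):
    if s[i,4]>30: print(s[i],ce[i])
    if s[i,4]>30 and 280<ce[i][0]<320 and ce[i][1]<250: ends.append(ce[i])
z=.073
a,b=[ray(c,p,z+.003) for p in ends[:2]]
if a[0]<b[0]:a,b=b,a
d=a-b;yaw=np.arctan2(d[1],d[0]);m=(a+b)/2
R=Ro.from_rotvec(o['tool_rot']).as_matrix();ty=np.arctan2(R[1,0],R[0,0])
print(m,'yaw',np.degrees(yaw),np.linalg.norm(d),'tool yaw',np.degrees(ty),'turn tool z',-(yaw-ty))
print(togo([m[0],m[1],.054]))
E
```

```text
[231  18  24  22 234] [243.73504274  29.68803419]
[ 11 109  22  19 218] [ 21.08715596 117.40825688]
[288 133  20  15 231] [297.80519481 140.15584416]
[ 81 190  23  18 196] [ 92.18367347 199.51020408]
[292 229  18  11 158] [300.37341772 233.94936709]
[346 294  15  21 189] [352.65079365 304.28571429]
[288 336  15  20 131] [293.48854962 347.42748092]
[0.52841399 0.21930534 0.076     ] yaw 16.74475632962561 0.08442138383523125 tool yaw 16.18837754771201 turn tool z -0.009710641632627748
[  4.23413936 -14.64012295 131.73203329]
```

```bash
python3 -m crank '[[4.3,-14.6,0,0,0,-0.01,0.2],[0,0,25,0,0,0,0.2],[0,0,25,0,0,0,0.2],[0,0,25,0,0,0,0.2],[0,0,20,0,0,0,0.2],[0,0,15,0,0,0,0.2],[0,0,12,0,0,0,0.2],[0,0,8,0,0,0,0.2],[0,0,2,0,0,0,0.2],[0,0,0,0,0,0,0.2]]'
python3 -m crank '[[0,0,0,0,0,0,-1],[0,0,0,0,0,0,-1],[0,0,0,0,0,0,-1],[0,0,0,0,0,0,-1],[0,0,0,0,0,0,-1],[0,0,0,0,0,0,-1],[0,0,0,0,0,0,-1],[0,0,0,0,0,0,-1],[0,0,0,0,0,0,-1],[0,0,0,0,0,0,-1]]' 90
```

```text
t: 5.3
tool_pos: [0.528, 0.2195, 0.0529]
tool_rot: [-3.108, -0.458, 0.0]
contact_force: [0.1, 0.3, 0.6]
opening: 0.0514
grip_force: 0.0
t: 6.13
tool_pos: [0.5289, 0.2196, 0.0543]
tool_rot: [3.108, 0.458, 0.003]
contact_force: [-0.0, -2.0, 5.8]
opening: 0.0127
grip_force: 88.5
```

```bash
python3 -m crank '[[0,0,-5,0,0,0,-1],[0,0,-10,0,0,0,-1],[0,0,-15,0,0,0,-1],[0,0,-25,0,0,0,-1],[0,0,-35,0,0,0,-1],[0,0,-35,0,0,0,-1],[0,0,-35,0,0,0,-1],[0,0,-35,0,0,0,-1],[0,0,-30,0,0,0,-1],[0,0,0,0,0,0,-1]]'
python3 - <<'E'
from h import *
print(ctrl.get_obs()['contact_force'],ctrl.get_obs()['wrist_torque'])
print(togo([.5304,-.256,.285]))
E
```

```text
t: 6.97
tool_pos: [0.5305, 0.2205, 0.2867]
tool_rot: [-3.106, -0.458, -0.02]
contact_force: [0.0, 0.6, -1.2]
opening: 0.0124
grip_force: 88.1
[ 0.03512535  0.57067825 -1.16998517] [ 0.00684634 -0.03585274  0.00403149]
[-1.37737672e+02  4.56165128e+02 -6.74342321e-02]
```

```bash
python3 -m crank '[[-6,20,0,0,0,0,-1],[-11.5,38,0,0,0,0,-1],[-11.5,38,0,0,0,0,-1],[-11.5,38,0,0,0,0,-1],[-11.5,38,0,0,0,0,-1],[-11.5,38,0,0,0,0,-1],[-11.5,38,0,0,0,0,-1],[-11.5,38,0,0,0,0,-1],[-11.5,38,0,0,0,0,-1],[-11.5,38,0,0,0,0,-1]]'
python3 -m crank '[[-11.5,38,0,0,0,0,-1],[-11.5,38,0,0,0,0,-1],[-6,20,0,0,0,0,-1],[0,0,0,0,0,0.07,-1],[0,0,0,0,0,0.07,-1],[0,0,0,0,0,0.05,-1],[0,0,0,0,0,0,-1],[0,0,0,0,0,0,-1],[0,0,0,0,0,0,-1],[0,0,0,0,0,0,-1]]'
python3 - <<'E'
from h import *
import pickle
o=ctrl.get_obs();im=get_image('wrist')[:,:,::-1].copy()
pickle.dump(o,open('o4.pkl','wb'));cv2.imwrite('pics/w4.png',im)
s=get_image('side')[:,:,::-1];p=proj(cam('side'),(.53,-.256,.22)).round().astype(int);print(p)
a=cv2.resize(s[p[1]-50:p[1]+50,p[0]-40:p[0]+40],(320,400),interpolation=cv2.INTER_CUBIC)
b=cv2.resize(im[0:400,80:560],(480,400))
cv2.imwrite('pics/c4.png',np.hstack([a,b]))
R=Ro.from_rotvec(o['tool_rot']).as_matrix();print(o['tool_pos'],'yaw',np.degrees(np.arctan2(R[1,0],R[0,0])),'tilt',R[:,2],togo([.5304,-.256,.285]),o['contact_force'])
E
```

```text
t: 7.8
tool_pos: [0.5263, -0.16, 0.276]
tool_rot: [-3.106, -0.458, 0.003]
contact_force: [1.5, 0.4, -3.6]
opening: 0.0123
grip_force: 88.3
t: 8.63
tool_pos: [0.5273, -0.2585, 0.2774]
tool_rot: [-3.137, -0.163, 0.001]
contact_force: [-0.5, -0.6, -3.1]
opening: 0.0124
grip_force: 88.5
[372 160]
[ 0.52732274 -0.25853165  0.27740006] yaw 5.953821464356293 tilt [-7.10984397e-04  5.27844837e-04 -9.99999608e-01] [ 3.19767923 -2.3769686  -7.21516613] [-0.49234193 -0.55438205 -3.09219246]
```

View pics/c4.png

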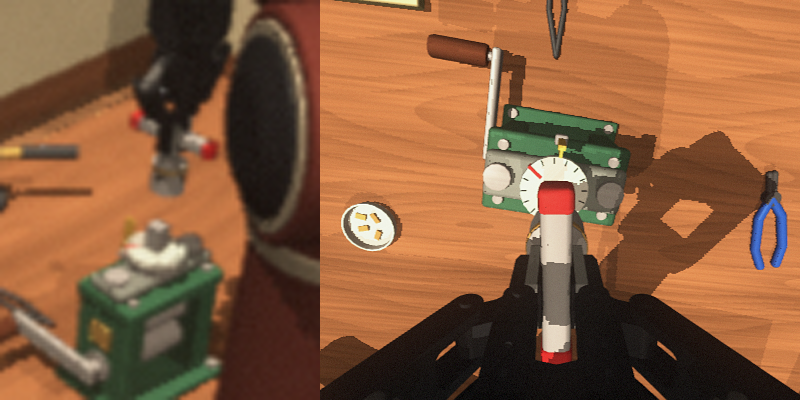

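The side crop shows the steel handle held straight above the mill. The wrist view shows the bar in line with the tool, drive below. I'll centre it and start down.

```bash
python3 -m crank '[[3.2,-2.4,0,0,0,0,-1],[0,0,8,0,0,0,-1],[0,0,8,0,0,0,-1],[0,0,5,0,0,0,-1],[0,0,4,0,0,0,-1],[0,0,0,0,0,0,-1],[0,0,0,0,0,0,-1],[0,0,0,0,0,0,-1],[0,0,0,0,0,0,-1],[0,0,0,0,0,0,-1]]'
cat > s.py <<'E'
from h import *
o=ctrl.get_obs();R=Ro.from_rotvec(o['tool_rot']).as_matrix()
print('mouth',(o['tool_pos']-[0,0,.0423]).round(4),'yaw',np.degrees(np.arctan2(R[1,0],R[0,0])).round(2),'F',o['contact_force'].round(1),'M',o['wrist_torque'].round(2),'togo',togo([.5304,-.256,.20]).round(1))
E
python3 s.py
```

```text
t: 9.57
tool_pos: [0.5306, -0.2564, 0.2535]
tool_rot: [3.137, 0.161, 0.001]
contact_force: [0.3, 0.3, -5.0]
opening: 0.0127
grip_force: 88.5
mouth [ 0.5306 -0.2564  0.2112] yaw 5.89 F [ 0.3  0.3 -5. ] M [-0.03  0.01 -0.04] togo [-0.2 -0.4 53.5]
```

```bash
python3 -m crank '[[0,0,1.2,0,0,0,-1],[0,0,1.2,0,0,0,-1],[0,0,1.2,0,0,0,-1],[0,0,1.2,0,0,0,-1],[0,0,1.2,0,0,0,-1],[0,0,1,0,0,0,-1],[0,0,1,0,0,0,-1],[0,0,1,0,0,0,-1],[0,0,1,0,0,0,-1],[0,0,0,0,0,0,-1]]'; python3 s.py
```

```text
t: 10.4
tool_pos: [0.5303, -0.2561, 0.2426]
tool_rot: [-3.137, -0.161, 0.001]
contact_force: [0.3, -0.8, -4.0]
opening: 0.0127
grip_force: 88.5
mouth [ 0.5303 -0.2561  0.2003] yaw 5.89 F [ 0.3 -0.8 -4. ] M [0.04 0.02 0.04] togo [ 0.1 -0.1 42.6]
```

```bash
python3 -m crank '[[0,0,1,0,0,0,-1],[0,0,1,0,0,0,-1],[0,0,1,0,0,0,-1],[0,0,1,0,0,0,-1],[0,0,1,0,0,0,-1],[0,0,1,0,0,0,-1],[0,0,0.5,0,0,0,-1],[0,0,0.5,0,0,0,-1],[0,0,0,0,0,0,-1],[0,0,0,0,0,0,-1]]'; python3 s.py
```

```text
t: 11.23
tool_pos: [0.5304, -0.2562, 0.236]
tool_rot: [-3.137, -0.161, -0.0]
contact_force: [0.2, 0.2, -3.3]
opening: 0.0124
grip_force: 88.5
mouth [ 0.5304 -0.2562  0.1937] yaw 5.89 F [ 0.2  0.2 -3.3] M [ 0.02 -0.03 -0.01] togo [-0.  -0.2 36. ]
```

```bash
python3 -m crank '[[0,0,0.7,0,0,0,-1],[0,0,0.7,0,0,0,-1],[0,0,0.7,0,0,0,-1],[0,0,0.7,0,0,0,-1],[0,0,0.6,0,0,0,-1],[0,0,0.6,0,0,0,-1],[0,0,0,0,0,0,-1],[0,0,0,0,0,0,-1],[0,0,0,0,0,0,-1],[0,0,0,0,0,0,-1]]'; python3 s.py
```

```text
t: 12.07
tool_pos: [0.5304, -0.2562, 0.2319]
tool_rot: [-3.137, -0.161, 0.0]
contact_force: [0.6, -0.4, -3.7]
opening: 0.012
grip_force: 88.5
mouth [ 0.5304 -0.2562  0.1896] yaw 5.89 F [ 0.6 -0.4 -3.7] M [0.06 0.12 0.01] togo [ 0.  -0.2 31.9]
```

```bash
python3 -m crank '[[0,0,0.5,0,0,0,-1],[0,0,0.5,0,0,0,-1],[0,0,0.5,0,0,0,-1],[0,0,0.5,0,0,0,-1],[0,0,0.5,0,0,0,-1],[0,0,0.5,0,0,0,-1],[0,0,0,0,0,0,-1],[0,0,0,0,0,0,-1],[0,0,0,0,0,0,-1],[0,0,0,0,0,0,-1]]'; python3 s.py
```

```text
t: 12.9
tool_pos: [0.5306, -0.2563, 0.2295]
tool_rot: [3.137, 0.161, 0.001]
contact_force: [-1.3, 0.9, 2.1]
opening: 0.0123
grip_force: 89.2
mouth [ 0.5306 -0.2563  0.1872] yaw 5.89 F [-1.3  0.9  2.1] M [ 0.13  0.31 -0.  ] togo [-0.2 -0.4 29.5]
```

```bash
python3 -m crank '[[0,0,0.5,0,0,0,-1],[0,0,0.5,0,0,0,-1],[0,0,0.5,0,0,0,-1],[0,0,0.5,0,0,0,-1],[0,0,0,0,0,0,-1],[0,0,0,0,0,0,-1],[0,0,0,0,0,0,-1],[0,0,0,0,0,0,-1],[0,0,0,0,0,0,-1],[0,0,0,0,0,0,-1]]'; python3 s.py
```

```text
t: 13.73
tool_pos: [0.5303, -0.2562, 0.2264]
tool_rot: [-3.137, -0.161, 0.001]
contact_force: [-0.2, -0.3, -1.9]
opening: 0.012
grip_force: 88.7
mouth [ 0.5303 -0.2562  0.1841] yaw 5.89 F [-0.2 -0.3 -1.9] M [-0.17 -0.01 -0.06] togo [ 0.1 -0.2 26.4]
```

```bash
python3 -m crank '[[0,0,1,0,0,0,-1],[0,0,1,0,0,0,-1],[0,0,1,0,0,0,-1],[0,0,1,0,0,0,-1],[0,0,1,0,0,0,-1],[0,0,1,0,0,0,-1],[0,0,1,0,0,0,-1],[0,0,1,0,0,0,-1],[0,0,0,0,0,0,-1],[0,0,0,0,0,0,-1]]'; python3 s.py
```

```text
t: 14.57
tool_pos: [0.5304, -0.2562, 0.2183]
tool_rot: [-3.137, -0.161, 0.0]
contact_force: [0.5, -1.3, -1.3]
opening: 0.0123
grip_force: 89.0
mouth [ 0.5304 -0.2562  0.176 ] yaw 5.89 F [ 0.5 -1.3 -1.3] M [-0.17  0.04  0.03] togo [ 0.1 -0.2 18.3]
```

```bash
python3 -m crank '[[0,0,1,0,0,0,-1],[0,0,1,0,0,0,-1],[0,0,1,0,0,0,-1],[0,0,0.7,0,0,0,-1],[0,0,0.7,0,0,0,-1],[0,0,0.6,0,0,0,-1],[0,0,0,0,0,0,-1],[0,0,0,0,0,0,-1],[0,0,0,0,0,0,-1],[0,0,0,0,0,0,-1]]'; python3 s.py
```

```text
t: 15.4
tool_pos: [0.5303, -0.2562, 0.2136]
tool_rot: [-3.137, -0.161, 0.0]
contact_force: [0.7, -1.8, -2.0]
opening: 0.0123
grip_force: 88.9
mouth [ 0.5303 -0.2562  0.1713] yaw 5.89 F [ 0.7 -1.8 -2. ] M [-0.26  0.08 -0.03] togo [ 0.1 -0.2 13.6]
```

```bash
python3 -m crank '[[0,0,0.5,0,0,0,-1],[0,0,0.5,0,0,0,-1],[0,0,0.5,0,0,0,-1],[0,0,0.5,0,0,0,-1],[0,0,0.5,0,0,0,-1],[0,0,0.5,0,0,0,-1],[0,0,0,0,0,0,-1],[0,0,0,0,0,0,-1],[0,0,0,0,0,0,-1],[0,0,0,0,0,0,-1]]'; python3 s.py
```

```text
t: 16.23
tool_pos: [0.5301, -0.256, 0.2102]
tool_rot: [-3.137, -0.162, 0.002]
contact_force: [0.0, -1.7, -5.6]
opening: 0.0123
grip_force: 88.3
mouth [ 0.5301 -0.256   0.1679] yaw 5.9 F [ 0.  -1.7 -5.6] M [-0.22 -0.02  0.02] togo [ 0.3  0.  10.2]
```

```bash
python3 -m crank '[[0,0,0.3,0,0,0,-1],[0,0,0.3,0,0,0,-1],[0,0,0.3,0,0,0,-1],[0,0,0.3,0,0,0,-1],[0,0,0.3,0,0,0,-1],[0,0,0,0,0,0,-1],[0,0,0,0,0,0,-1],[0,0,0,0,0,0,-1],[0,0,0,0,0,0,-1],[0,0,0,0,0,0,-1]]'; python3 s.py
```

```text
t: 17.07
tool_pos: [0.5304, -0.2562, 0.2095]
tool_rot: [-3.137, -0.161, 0.0]
contact_force: [-1.4, 0.3, -2.9]
opening: 0.0122
grip_force: 88.5
mouth [ 0.5304 -0.2562  0.1672] yaw 5.89 F [-1.4  0.3 -2.9] M [-0.06  0.3  -0.04] togo [-0.  -0.2  9.5]
```

```bash
python3 -m crank '[[0,0,0.3,0,0,0,-1],[0,0,0.3,0,0,0,-1],[0,0,0.3,0,0,0,-1],[0,0,0.3,0,0,0,-1],[0,0,0,0,0,0,-1],[0,0,0,0,0,0,-1],[0,0,0,0,0,0,-1],[0,0,0,0,0,0,-1],[0,0,0,0,0,0,-1],[0,0,0,0,0,0,-1]]'; python3 s.py
```

```text
t: 17.9
tool_pos: [0.5305, -0.2562, 0.2085]
tool_rot: [3.137, 0.161, 0.0]
contact_force: [-2.4, -0.0, 0.4]
opening: 0.0121
grip_force: 89.0
mouth [ 0.5305 -0.2562  0.1662] yaw 5.89 F [-2.4 -0.   0.4] M [0.12 0.42 0.02] togo [-0.1 -0.2  8.5]
```

```bash
python3 -m crank '[[0,0,0.2,0,0,0,-1],[0,0,0.2,0,0,0,-1],[0,0,0.2,0,0,0,-1],[0,0,0.2,0,0,0,-1],[0,0,0,0,0,0,-1],[0,0,0,0,0,0,-1],[0,0,0,0,0,0,-1],[0,0,0,0,0,0,-1],[0,0,0,0,0,0,-1],[0,0,0,0,0,0,-1]]'; python3 s.py
```

```text
t: 18.73
tool_pos: [0.5306, -0.2564, 0.2085]
tool_rot: [3.137, 0.161, 0.001]
contact_force: [-4.0, 1.1, 5.5]
opening: 0.0121
grip_force: 89.8
mouth [ 0.5306 -0.2564  0.1662] yaw 5.89 F [-4.   1.1  5.5] M [0.32 0.82 0.03] togo [-0.2 -0.4  8.5]
```

```bash
python3 -m crank '[[0,0,0.2,0,0,0,-1],[0,0,0.2,0,0,0,-1],[0,0,0.2,0,0,0,-1],[0,0,0.2,0,0,0,-1],[0,0,0,0,0,0,-1],[0,0,0,0,0,0,-1],[0,0,0,0,0,0,-1],[0,0,0,0,0,0,-1],[0,0,0,0,0,0,-1],[0,0,0,0,0,0,-1]]'; python3 s.py
```

```text
t: 19.57
tool_pos: [0.5307, -0.2564, 0.2085]
tool_rot: [3.137, 0.161, 0.001]
contact_force: [-5.1, 1.5, 7.1]
opening: 0.0125
grip_force: 90.2
mouth [ 0.5307 -0.2564  0.1662] yaw 5.89 F [-5.1  1.5  7.1] M [0.39 0.99 0.  ] togo [-0.3 -0.5  8.4]
```

```bash
python3 -m crank '[[0,0,0.4,0,0,0,-1],[0,0,0.4,0,0,0,-1],[0,0,0.4,0,0,0,-1],[0,0,0,0,0,0,-1],[0,0,0,0,0,0,-1],[0,0,0,0,0,0,-1],[0,0,0,0,0,0,-1],[0,0,0,0,0,0,-1],[0,0,0,0,0,0,-1],[0,0,0,0,0,0,-1]]'; python3 s.py
```

```text
t: 20.4
tool_pos: [0.5308, -0.2565, 0.2084]
tool_rot: [3.136, 0.161, 0.002]
contact_force: [-6.4, 2.1, 12.5]
opening: 0.0127
grip_force: 90.7
mouth [ 0.5308 -0.2565  0.1661] yaw 5.89 F [-6.4  2.1 12.5] M [0.6  1.33 0.06] togo [-0.4 -0.6  8.4]
```

```bash
python3 -c "
from h import *
print(ctrl.get_obs()['q'])"
python3 -m crank '[[0,0,-0.8,0,0,0,-1],[0,0,0,0,0,0.06,-1],[0,0,0,0,0,0.1,-1],[0,0,0,0,0,0.1,-1],[0,0,0,0,0,0.1,-1],[0,0,0,0,0,0.1,-1],[0,0,0,0,0,0.1,-1],[0,0,0,0,0,0.04,-1],[0,0,0,0,0,0,-1],[0,0,0,0,0,0,-1]]'; python3 s.py
```

```text
[-5.76252252e-01 -1.69817343e-02  1.72199211e+00 -2.21103745e-04
  1.43475251e+00  8.91719347e-01]
t: 21.23
tool_pos: [0.5306, -0.2566, 0.2084]
tool_rot: [3.044, -0.773, 0.002]
contact_force: [-6.5, 1.6, 8.9]
opening: 0.0122
grip_force: 90.3
mouth [ 0.5306 -0.2566  0.1661] yaw -28.49 F [-6.5  1.6  8.9] M [0.36 1.09 0.  ] togo [-0.5 -0.4  8.4]
```

```bash
python3 -m crank '[[0,0,0,0,0,0.1,-1],[0,0,0,0,0,0.1,-1],[0,0,0,0,0,0.1,-1],[0,0,0,0,0,0.06,-1],[0,0,0,0,0,0.03,-1],[0,0,0,0,0,0,-1],[0,0,0,0,0,0,-1],[0,0,0,0,0,0,-1],[0,0,0,0,0,0,-1],[0,0,0,0,0,0,-1]]'; python3 s.py
python3 - <<'E'
from h import *
import pickle
o=ctrl.get_obs();im=get_image('wrist')[:,:,::-1].copy()
pickle.dump(o,open('o5.pkl','wb'));cv2.imwrite('pics/w5.png',im)
hsv=cv2.cvtColor(im,cv2.COLOR_BGR2HSV)
c=cam('wrist',o);print(proj(c,(.5305,-.2562,.166)),proj(c,(.5605,-.259,.166)))
u,v=proj(c,(.5505,-.258,.166)).round().astype(int);u0=max(u-80,0);v0=max(v-60,0);print(u0,v0)
cv2.imwrite('pics/c5.png',cv2.resize(im[v0:v0+120,u0:u0+160],(800,600),interpolation=cv2.INTER_CUBIC))
E
```

```text
t: 22.07
tool_pos: [0.5307, -0.2562, 0.2084]
tool_rot: [2.838, -1.348, 0.001]
contact_force: [-6.2, 2.8, 10.1]
opening: 0.0125
grip_force: 90.3
mouth [ 0.5307 -0.2562  0.1661] yaw -50.82 F [-6.2  2.8 10.1] M [0.58 1.18 0.01] togo [-0.4  0.   8.4]
[315.87084512 226.13118765] [282.15008634 195.67884149]
214 146
```

View pics/c5.png

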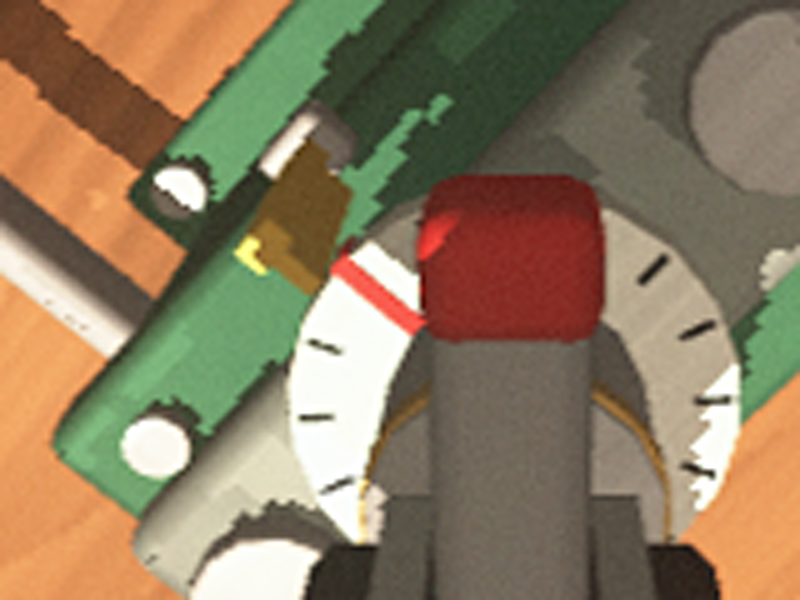

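The red line's outer end is at crop (343,262), close to the pointer's shaded tip near (318,288). It needs a few degrees more, so I'll compute the angles.

```bash
python3 - <<'E'
from h import *
import pickle
c=cam('wrist',pickle.load(open('o5.pkl','rb')));P=lambda x,y:(214+x/5,146+y/5)
an=lambda v:np.degrees(np.arctan2(v[1],v[0]))
z=.166;C=np.array([.5305,-.2562,z])
ro,ri=ray(c,P(343,262),z),ray(c,P(415,325),z);print(an(ro-C),an(ri-C),an(ro-ri),np.linalg.norm(ro-C))
# dial rim check: left & right extents at row 400
l,r=ray(c,P(288,385),z),ray(c,P(742,400),z);print(np.linalg.norm(l-C),np.linalg.norm(r-C))
for zz in(.158,.166,.172): print(zz,[an(ray(c,P(*p),zz)-C) for p in[(318,288),(262,235),(345,190)]],[np.linalg.norm((ray(c,P(*p),zz)-C)[:2]) for p in[(318,288),(262,235),(345,190)]])
c2=cam('wrist',pickle.load(open('o2.pkl','rb')))
for p in[(500,70),(520,70),(510,66),(520,40),(540,10)]: print(p,ray(c2,(214+p[0]/5,29+p[1]/5),.166)-C)
for a in(0,-2,-5,-8): print(a,(proj(c,C+.03*np.array([np.cos(np.radians(a)),np.sin(np.radians(a)),0]))-[214,146])*5)
E
```

```text
-3.037311609849335 -1.9338057225560332 -4.472361623428145 0.028708891489853228
0.029146949549484966 0.030632591534552556
0.158 [np.float64(12.627325466892435), np.float64(7.440251733900558), np.float64(-11.658226310729233)] [np.float64(0.028692095428733095), np.float64(0.03855508844089578), np.float64(0.03418669193355741)]
0.166 [np.float64(6.542039784731059), np.float64(3.0969088817095076), np.float64(-15.195191876494833)] [np.float64(0.02920482470339152), np.float64(0.038880722692332476), np.float64(0.035512845853078054)]
0.172 [np.float64(2.151432190437831), np.float64(-0.09996455139383695), np.float64(-17.672843508672965)] [np.float64(0.029798075251191197), np.float64(0.03926910255293439), np.float64(0.036590506589173344)]
(500, 70) [ 0.02896136 -0.00169397  0.        ]
(520, 70) [ 3.01127516e-02 -4.17383529e-03 -2.77555756e-17]
(510, 66) [ 0.02998398 -0.00272632  0.        ]
(520, 40) [ 3.34448840e-02 -2.61756272e-03  2.77555756e-17]
(540, 10) [ 3.78777166e-02 -3.53071392e-03  2.77555756e-17]
0 [327.4908894  264.47344036]
-2 [332.55205876 258.56035925]
-5 [340.58427819 249.9999153 ]
-8 [349.12603387 241.83531605]
```

```bash
python3 - <<'E'
from h import *
import pickle
an=lambda v:np.degrees(np.arctan2(v[1],v[0]))
c2=cam('wrist',pickle.load(open('o2.pkl','rb')));P=lambda x,y:(214+x/5,29+y/5)
a,b=ray(c2,P(88,95),.16),ray(c2,P(708,446),.16);print('knobs',an(a-b)-90)
a,b=ray(c2,P(50,273),.13),ray(c2,P(780,287),.13)
for n,i in(('w1','o1'),('w2','o2')):
    im=cv2.imread(f'pics/{n}.png');c=cam('wrist',pickle.load(open(i+'.pkl','rb')))
    hsv=cv2.cvtColor(im,cv2.COLOR_BGR2HSV);g=cv2.inRange(hsv,(60,90,40),(85,255,255))
    seg=cv2.createLineSegmentDetector().detect(g)[0][:,0]
    L=[]
    for s in seg:
        l=np.hypot(s[0]-s[2],s[1]-s[3])
        if l>25: L.append((round(l),round((an(ray(c,s[:2],.14)-ray(c,s[2:],.14))+45)%90-45,1)))
    print(n,sorted(L)[::-1])
    y=cv2.inRange(hsv,(22,120,100),(34,255,255))
    u,v=proj(c,(.562,-.259,.166)).astype(int);m=np.zeros_like(y);cv2.circle(m,(int(u),int(v)),14,255,-1)
    q=np.argwhere(y&m)[:,::-1].mean(0)
    for z in(.16,.17,.18):print(z,an(ray(c,q,z)-[.5305,-.2562,z]),ray(c,q,z))
E
```

```text
knobs -3.3505827801309493
w1 []
0.16 -5.610255256982969 [ 0.56589925 -0.25967732  0.16      ]
0.17 -4.401505312261789 [ 0.56678076 -0.25899261  0.17      ]
0.18 -3.2464220252723597 [ 0.56766227 -0.2583079   0.18      ]
w2 []
0.16 -2.000944414492971 [ 0.56829476 -0.25752045  0.16      ]
0.17 -3.0746205990647564 [ 0.56675195 -0.25814723  0.17      ]
0.18 -4.241267888755803 [ 0.56520914 -0.25877402  0.18      ]
```

```bash
python3 -m crank '[[0,0,-0.6,0,0,0,-1],[0,0,-0.4,0,0,0,-1],[0,0,0,0,0,0,-1],[0,0,0,0,0,0,-1],[0,0,0,0,0,0,0],[0,0,0,0,0,0,0],[0,0,0,0,0,0,0],[0,0,0,0,0,0,0],[0,0,0,0,0,0,0],[0,0,0,0,0,0,0]]' ; python3 s.py
python3 -m crank '[[0,0,-10,0,0,0,0],[0,0,-20,0,0,0,0],[0,0,-20,0,0,0,0],[-20,0,-10,0,0,0,0],[-10,0,0,0,0,0,0],[0,0,0,0,0,0,0],[0,0,0,0,0,0,0],[0,0,0,0,0,0,0],[0,0,0,0,0,0,0],[0,0,0,0,0,0,0]]'
python3 - <<'E'
from h import *
import pickle
o=ctrl.get_obs();im=get_image('wrist')[:,:,::-1].copy()
pickle.dump(o,open('o6.pkl','wb'));cv2.imwrite('pics/w6.png',im)
c=cam('wrist',o)
u,v=proj(c,(.5405,-.258,.166)).round().astype(int);u0=max(u-80,0);v0=max(v-60,0);print(u0,v0)
print('exp bar ends', [(proj(c,np.array([.5305+s*.045*np.cos(-.883),-.2562+s*.045*np.sin(-.883),.166+.068]))-[u0,v0])*5 for s in(1,-1)])
cv2.imwrite('pics/c6.png',cv2.resize(im[v0:v0+120,u0:u0+160],(800,600),interpolation=cv2.INTER_CUBIC))
E
```

```text
t: 22.95
tool_pos: [0.5305, -0.2562, 0.2071]
tool_rot: [-2.837, 1.348, -0.0]
contact_force: [-0.1, 0.0, -0.4]
opening: 0.0425
grip_force: 0.0
mouth [ 0.5305 -0.2562  0.1648] yaw -50.83 F [-0.1  0.  -0.4] M [ 0.04 -0.03  0.02] togo [-0.2 -0.1  7.1]
t: 23.78
tool_pos: [0.5113, -0.2331, 0.2662]
tool_rot: [-2.837, 1.349, 0.003]
contact_force: [0.2, -0.5, -0.1]
opening: 0.0427
grip_force: 0.0
227 92
exp bar ends [array([439.47584533,  80.67094332]), array([442.5705955 , 808.72876612])]
```

View pics/c6.png

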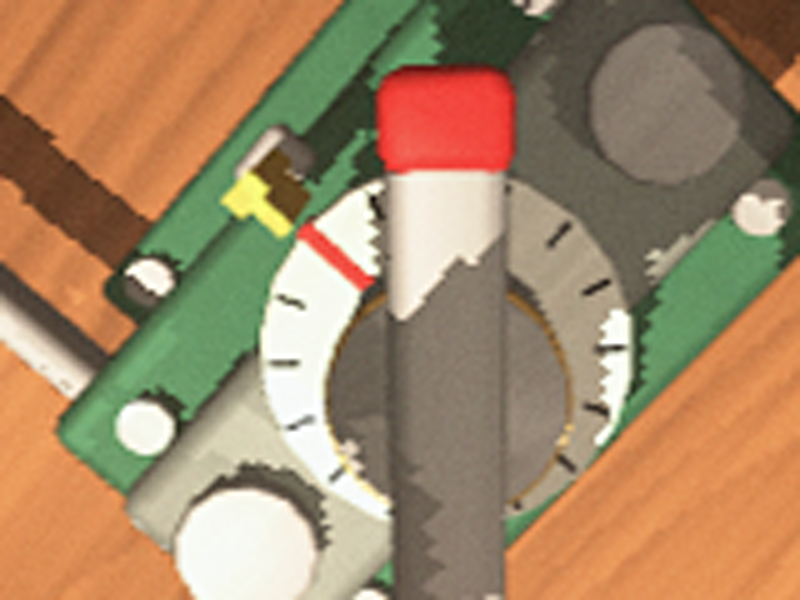

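The crop after release shows the red line (303,232)→(368,287) meeting the pointer's tip at about (290,227). The socket looks flat on the dial. I'll check the numbers for angle and height.

```bash
python3 - <<'E'
from h import *
import pickle
c=cam('wrist',pickle.load(open('o6.pkl','rb')));P=lambda x,y:(227+x/5,92+y/5)
an=lambda v:np.degrees(np.arctan2(v[1],v[0]))
z=.166
C=(ray(c,P(260,350),z)+ray(c,P(633,350),z))/2;print('C',C)
for K in(C,np.array([.5305,-.2562,z])): print('red',an(ray(c,P(303,232),z)-K),an(ray(c,P(368,287),z)-K),'ptr',[an(ray(c,P(290,227),h)-K-[0,0,h-z]) for h in(.168,.172,.176)])
im=cv2.imread('pics/w6.png');hsv=cv2.cvtColor(im,cv2.COLOR_BGR2HSV)
r=cv2.inRange(hsv,(0,150,60),(6,255,255))|cv2.inRange(hsv,(174,150,60),(180,255,255))
n,l,s,ce=cv2.connectedComponentsWithStats(r)
for i in range(1,n):
    if s[i,4]>60 and 270<ce[i][0]<360: print(s[i],ce[i])
for dz in(0,.003,.006):
    print(dz,[proj(c,np.array([.5305+q*np.cos(-.883),-.2562+q*np.sin(-.883),.166+h+dz])).round(1) for q,h in((.045,.068),(.045,.054),(-.045,.068),(-.045,.054))])
E
```

```text
C [ 0.52996234 -0.25656738  0.166     ]
red -0.6900972696609261 -0.009618563838651048 ptr [np.float64(-0.05070140359062976), np.float64(-1.308717768349581), np.float64(-2.561933332127147)]
red -1.433508960335456 -1.364132174088061 ptr [np.float64(-0.7332671498842003), np.float64(-2.0116223712450982), np.float64(-3.2843206647004295)]
[302 105  28  22 559] [315.70304114 115.2647585 ]
[305 240  24  17 334] [316.50598802 248.91317365]
0 [array([314.9, 108.1]), array([315. , 106.9]), array([315.5, 253.7]), array([315.6, 243.5])]
0.003 [array([314.9, 108.4]), array([315. , 107.1]), array([315.5, 256.1]), array([315.5, 245.6])]
0.006 [array([314.8, 108.7]), array([315. , 107.4]), array([315.5, 258.5]), array([315.5, 247.8])]
```

```bash
python3 - <<'E'
from h import *
import pickle
c=cam('wrist',pickle.load(open('o6.pkl','rb')));c3=cam('wrist',pickle.load(open('o3.pkl','rb')))
d=lambda c,a,b,z:np.linalg.norm(ray(c,a,z)-ray(c,b,z))
print('w3 len',d(c3,(297.8,133),(300.4,240),.080),d(c3,(297.8,133),(300.4,240),.066), [ (ray(c3,(297.8,133),.073)+ray(c3,(300.4,240),.073))/2])
for z in(.227,.230,.233): print(z,d(c,(315.7,105),(316.5,257),z),d(c,(315.7,115.3),(316.5,248.9),z),(ray(c,(315.7,115.3),z)+ray(c,(316.5,248.9),z))/2)
# side view
im=get_image('side')[:,:,::-1].copy();cv2.imwrite('pics/s6.png',im);cs=cam('side')
t=get_image('top')[:,:,::-1].copy();cv2.imwrite('pics/t6.png',t)
p=proj(cs,(.53,-.256,.19)).round().astype(int)
a=cv2.resize(im[p[1]-40:p[1]+40,p[0]-40:p[0]+40],(600,600),interpolation=cv2.INTER_CUBIC);cv2.imwrite('pics/cs6.png',a)
e=(p-40)
for z in(.166,.199,.220,.227):print(z,(proj(cs,(.5305,-.2562,z))-e)*7.5)
E
```

```text
w3 len 0.09481273764294793 0.10014232464883022 [array([0.52711582, 0.21885874, 0.073     ])]
0.227 0.09777639829586422 0.08601224397544907 [ 0.52862782 -0.25475036  0.227     ]
0.23 0.09616491715888342 0.08459465127279697 [ 0.52921167 -0.25546689  0.23      ]
0.233 0.09455343602190282 0.083177058570145 [ 0.52979551 -0.25618342  0.233     ]
0.166 [294.13234286 338.95365536]
0.199 [300.8319097  287.58130267]
0.22 [305.19389653 254.13353937]
0.227 [306.66538543 242.85014619]
```

View pics/cs6.png

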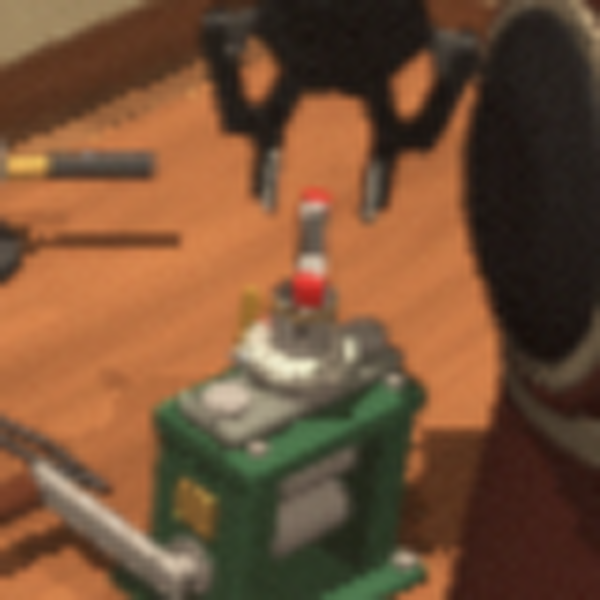

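Vision puts the bar centre at z 0.227, so the mouth is at 0.166. That matches both the felt stop and the ball's onset 23 mm above it. The red line looks 1–2° short of the pointer, so I'll regrip, press firmly once more as a seating check, and nudge it clockwise.

```bash
python3 -m crank '[[10,0,0,0,0,0,0],[20,0,10,0,0,0,0],[0,0,20,0,0,0,0],[0,0,19,0,0,0,0],[0,0,10,0,0,0,0],[0,0,0,0,0,0,0],[0,0,0,0,0,0,-1],[0,0,0,0,0,0,-1],[0,0,0,0,0,0,-1],[0,0,0,0,0,0,-1]]' 90; python3 s.py
python3 -m crank '[[0,0,0.5,0,0,0,-1],[0,0,0.5,0,0,0,-1],[0,0,0.4,0,0,0,-1],[0,0,0,0,0,0,-1],[0,0,0,0,0,0,-1],[0,0,0,0,0,0,-1],[0,0,0,0,0,0,-1],[0,0,0,0,0,0,-1],[0,0,0,0,0,0,-1],[0,0,0,0,0,0,-1]]'; python3 s.py
```

```text
t: 24.77
tool_pos: [0.5311, -0.2567, 0.2102]
tool_rot: [2.837, -1.348, 0.004]
contact_force: [-2.2, -1.0, 1.7]
opening: 0.0125
grip_force: 88.8
mouth [ 0.5311 -0.2567  0.1679] yaw -50.83 F [-2.2 -1.   1.7] M [-0.08  0.17 -0.01] togo [-1.   0.1 10.2]
t: 25.6
tool_pos: [0.5312, -0.2569, 0.2101]
tool_rot: [2.837, -1.348, 0.006]
contact_force: [-3.5, 0.4, 8.3]
opening: 0.0121
grip_force: 89.6
mouth [ 0.5312 -0.2569  0.1678] yaw -50.83 F [-3.5  0.4  8.3] M [0.09 0.5  0.03] togo [-1.2  0.  10.1]
```

```bash
python3 -m crank '[[0,0,0.5,0,0,0,-1],[0,0,0.5,0,0,0,-1],[0,0,0.5,0,0,0,-1],[0,0,0,0,0,0,-1],[0,0,0,0,0,0,-1],[0,0,0,0,0,0,-1],[0,0,0,0,0,0,-1],[0,0,0,0,0,0,-1],[0,0,0,0,0,0,-1],[0,0,0,0,0,0,-1]]'; python3 s.py
```

```text
t: 26.43
tool_pos: [0.5313, -0.257, 0.2101]
tool_rot: [2.836, -1.348, 0.007]
contact_force: [-4.9, 1.0, 13.3]
opening: 0.0122
grip_force: 90.2
mouth [ 0.5313 -0.257   0.1678] yaw -50.83 F [-4.9  1.  13.3] M [ 0.37  0.88 -0.01] togo [-1.4  0.1 10.1]
```

```bash
python3 -m crank '[[0,0,0.5,0,0,0,-1],[0,0,0.4,0,0,0,-1],[0,0,0,0,0,0,-1],[0,0,0,0,0,0,-1],[0,0,0,0,0,0,-1],[0,0,0,0,0,0,-1],[0,0,0,0,0,0,-1],[0,0,0,0,0,0,-1],[0,0,0,0,0,0,-1],[0,0,0,0,0,0,-1]]'; python3 s.py
python3 -m crank '[[0,0,-1,0,0,0,-1],[0,0,-1,0,0,0,-1],[0,0,-0.6,0,0,0,-1],[0,0,0,0,0,0.013,-1],[0,0,0,0,0,0.013,-1],[0,0,0,0,0,0,-1],[0,0,0,0,0,0,-1],[0,0,0,0,0,0,-1],[0,0,0,0,0,0,-1],[0,0,0,0,0,0,-1]]'; python3 s.py
python3 -m crank '[[0,0,0,0,0,0,0],[0,0,0,0,0,0,0],[0,0,0,0,0,0,0],[0,0,0,0,0,0,0],[0,0,0,0,0,0,0],[0,0,-10,0,0,0,0],[0,0,-20,0,0,0,0],[0,0,-20,0,0,0,0],[-20,0,-10,0,0,0,0],[-10,0,0,0,0,0,0]]'
python3 -m crank '[[-20,0,-20,0,0,0,0],[0,0,0,0,0,0,0],[0,0,0,0,0,0,0],[0,0,0,0,0,0,0],[0,0,0,0,0,0,0],[0,0,0,0,0,0,0],[0,0,0,0,0,0,0],[0,0,0,0,0,0,0],[0,0,0,0,0,0,0],[0,0,0,0,0,0,0]]'
python3 - <<'E'
from h import *
import pickle
o=ctrl.get_obs();im=get_image('wrist')[:,:,::-1].copy()
pickle.dump(o,open('o7.pkl','wb'));cv2.imwrite('pics/w7.png',im)
c=cam('wrist',o)
u,v=proj(c,(.5405,-.258,.166)).round().astype(int);u0=max(u-60,0);v0=max(v-45,0);print(u0,v0)
cv2.imwrite('pics/c7.png',cv2.resize(im[v0:v0+90,u0:u0+120],(800,600),interpolation=cv2.INTER_CUBIC))
E
```

```text
t: 27.27
tool_pos: [0.5314, -0.2571, 0.21]
tool_rot: [2.836, -1.348, 0.007]
contact_force: [-6.8, 2.5, 15.8]
opening: 0.0122
grip_force: 90.6
mouth [ 0.5314 -0.2571  0.1677] yaw -50.82 F [-6.8  2.5 15.8] M [0.44 1.1  0.06] togo [-1.5  0.1 10. ]
t: 28.1
tool_pos: [0.5311, -0.2568, 0.2101]
tool_rot: [2.819, -1.385, 0.005]
contact_force: [-1.5, 1.4, 7.3]
opening: 0.0123
grip_force: 89.5
mouth [ 0.5311 -0.2568  0.1678] yaw -52.31 F [-1.5  1.4  7.3] M [0.1  0.43 0.07] togo [-1.1  0.1 10.1]
t: 28.93
tool_pos: [0.513, -0.2326, 0.2713]
tool_rot: [2.819, -1.385, 0.009]
contact_force: [0.0, -0.6, -0.3]
opening: 0.0426
grip_force: 0.0
t: 29.77
tool_pos: [0.4999, -0.2167, 0.2868]
tool_rot: [-2.82, 1.385, 0.001]
contact_force: [0.8, -0.6, -0.0]
opening: 0.043
grip_force: 0.0
248 79
```

View pics/c7.png

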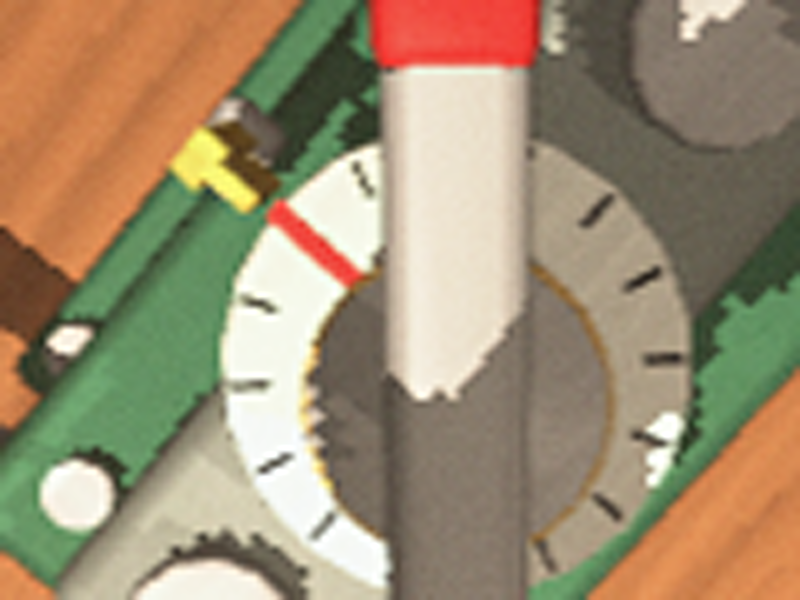

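The red line's outer end (277,210) meets the pointer's tip (about 262,198). The handle stayed put under a firm press of nearly 20 N and is now released. I'm handing in.

```bash
python3 -c "
from station import ctrl
print(ctrl.finish_job())"
```

```text
the job is handed in; nothing more can be done
None
```

The steel T-handle is pressed down on the mill's drive to the felt stop and turned clockwise until the red line meets the yellow pointer (to about 1–2° by camera), then let go, and the job is handed in at about 30 s; the ball's click was inferred from force and height, not seen.

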